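# Load an amplifier module on the round and diamond pins of a test fixture

### The job

Take the amplifier module with the cooling fins from the sloping rest and set it on the test fixture without dropping or hammering it, its big hole on the round pin and its small hole on the diamond pin, wiggling it until both engage and it is fully home on the seat blocks. Swing the fixture's clamp arm out of the way first if it lies over the seat, and once the module is home swing it fully closed over the module's edge and let go. Leave the smooth-lidded module in its place in the rest, and the other things on the desk where they are.

Things in the scene. Friction and masses are not known exactly. Their poses are not given: they have to be found in the camera images.
- amplifier: module to load: bare aluminium plate 150 (x) x 72 (y) x 6 (z) mm; on its middle a flat-sided housing 90 (x) x 46 (y) mm, up to 36 mm above the plate's underside, with seven fins along x on top. 0.36 kg, mass centre 11 mm up. Origin: centre of the underside; z out of the top. Starts on the sloping rest, +x end up the slope, z leaning 35 degrees to the rest's front. Grip across the 46 mm, above the plate
- amplifier_big_hole (a point): centre of the amplifier's big through-hole (13.6 mm), on the underside, at (-62, 0, 0) mm of the amplifier, whose axes it has; this end lies at the rest's lip. Short brass coaxial sockets stick out of both ends of the housing, 8 mm long, 20 mm above the underside
- amplifier_small_hole (a point): centre of the amplifier's small through-hole (10.6 mm), on the underside, at (+62, 0, 0) mm of the amplifier, whose axes it has
- filter: the other module, to be left alone: plate and housing of the same sizes, but the housing painted grey with a smooth screwed lid (37 mm above the underside), no fins, and two equal 8 mm holes. Origin and axes as the amplifier's. It lies the same way in the other berth
- rest: fixed sloping aluminium rest: deck 160 mm long, 172 mm wide, rising at 35 degrees along its +x (leftward, away from the fixture) from 22 to 114 mm above the desk; at its foot a lip 10 mm high; two berths centred at y = +45 and -45 mm, with black rails 5 mm high beside them. Either module may be in either. Origin on the desk; the deck runs from x = -70 to +61 mm
- fixture: fixed test fixture: dark base 190 (x) x 132 (y) mm, 16 mm high; seat blocks 30 x 72 mm at x = -60 and +60 mm, tops at z = 30 mm; a lower contact block between; at the +x end a connector panel, y -58 to +2 mm, 42 mm high, inner face at x = 90 mm. Origin on the desk under the seat's middle; x from round to diamond pin. A seated amplifier has its origin at (0, 0, 30) mm and the same axes
- round_pin (a point): foot of the round locating pin, on the top of the -x seat block at (-62, 0, 30) mm of the fixture: 12 mm in diameter, 15.5 mm tall, the top 5 mm tapering to 6 mm; axes as the fixture
- diamond_pin (a point): foot of the diamond locating pin, on the top of the +x seat block at (+62, 0, 30) mm of the fixture: 9 mm across y, relieved to 6.6 mm across x, 11.5 mm tall, the top 4 mm tapering to 3.6 mm; axes as the fixture
- clamp (a joint): angle (rad) of the swing clamp's arm about its upright post. 0 = closed: nose along the fixture's -y, over the long edge of a seated module; lever along +y. Grows to 1.65 = open, counter-clockwise from above (lever along the fixture's -x); the nose is clear of the seat above 1.15. Starts anywhere between; light friction (0.06 N m), stays where left
- clamp_pivot (a point): axis of the clamp's post at the underside of the arm, at (-52, 54, 38) mm of the fixture, whose axes it has. The arm is 12 mm wide, 8 mm thick; its nose ends 28 mm from the axis and, closed, lies 10 mm over the module's plate, 2 mm above it
- clamp_handle (a point): middle of the upright black handle at the lever's end, 48 mm from the clamp's axis, 64 mm above the desk; 14 mm in diameter, parallel from 52 to 80 mm above the desk, top at 84 mm
- flux_bottle: white plastic dispensing bottle with a red spout, 35 mm across, 94 mm tall, standing; origin at the centre of its underside; not to be disturbed
- screwdriver_slot: screwdriver with yellow handle, 155 mm long, 20 mm thick, lying; its length is its y axis; origin at the middle, on the desk; not to be disturbed
- tweezers: steel tweezers, 120 mm long, lying; length along y; origin at the middle, on the desk; not to be disturbed
- solder_spool: small spool, 56 mm across, 32 mm tall, standing on its flange; origin at the centre of its underside; not to be disturbed

How it is judged:
On the way:
1. the amplifier is fully home on both pins, the clamp arm clear of it (distance between amplifier_big_hole and round_pin below 0.003 m and distance between amplifier_small_hole and diamond_pin below 0.003 m and value of joint clamp above 0.6 rad), for 0.2 s.
At the end, for the whole second after the job is handed in: the centres of the amplifier's two holes are within 3 mm of the feet of their pins (so it is flat on the seat blocks), the clamp arm is within 0.15 rad of closed over it, the amplifier is at rest, and the smooth-lidded module still lies in its berth, within 12 mm of where it was (distance between amplifier_big_hole and round_pin below 0.003 m and distance between amplifier_small_hole and diamond_pin below 0.003 m and value of joint clamp below 0.15 rad and linear speed of amplifier below 0.02 m/s and distance of filter from where it was at the start of the episode below 0.012 m); the robot touches nothing.
It fails at once if the smooth-lidded module is shifted by more than 12 mm (distance of filter from where it was at the start of the episode above 0.012 m).
It fails at once if the amplifier is dropped or hammered on the fixture (more than 60 N between them) (contact force between amplifier and fixture above 60 N).
It fails at once if a thing on the desk is moved by more than 25 mm (distance of any of flux_bottle, screwdriver_slot, tweezers, solder_spool from where it was at the start of the episode above 0.025 m).
It also fails if it takes over 67 s, if anything falls off the work surface, if the arm or the gripper's body presses on something with over 40 N, if the wrist force passes 120 N, or if a joint passes its speed limit or range.

### The arm

A 7-joint arm with a two-finger parallel gripper is mounted at the origin on a cart in front of the work surface, level with it; the furniture and walls round the work are solid. World frame = base frame: x ahead of the robot, y to its left, z up, the work surface at z = 0. Lengths are in m, angles in rad, forces in N, time in s.
With the tool pointing down it reaches from about 0.4 to 0.85 m from the base axis. Payload 4.5 kg.
Tool frame: the origin (TCP) lies on the centre line of the jaws, within the pads' length; the fingertips stand 17 mm ahead of it and the grasp point (between the pads) lies 2 mm behind it (r.tip_reach is the distance from the TCP to the fingertips, in m); z points along the fingers, y is the line along which they close (so a half turn about z gives the same grasp; the last joint's range is limited). The gripper opens to 88 mm and grips with 3 to 60 N. Pads are 18 mm wide; open, the fingers measure 123 mm over their backs; the gripper's body (75 mm by 187 mm) begins 45 mm behind the grasp point.
Start: joints at [1.364, 0.689, -0.195, 1.565, 0.157, 0.902, -0.215], TCP at [0.149, -0.607, 0.256] pointing down, gripper open.
Joint ranges: [-3.01, 3.01], [-0.46, 2.08], [-1.47, 1.51], [0.13, 2.56], [-1, 4.14], [0.04, 2.09], [-2.66, 2.66]. Speed limits (rad/s): [2.57, 2.57, 3.14, 3.14, 3.14, 3.14, 3.14].

### API

Orientations are given as a unit quaternion [x, y, z, w].
In Python, from plant import r gives the robot as it stands.
- The arm moves only by the tool step_arm, never from a script. Its argument "steps" is a list of rows, each a list of 7 numbers: the shift along the tool's x, y, z in cm, then the turn, a rotation vector about the tool's x, y, z in degrees, then the gripper's target within -1 to 1 (shut at 1, half-way at 0, fully open at -1). A call has 1 to 8 rows; each row shifts and turns the commanded pose from where the row before left it, along the tool's axes as they then stand; what a row does not reach is not made up. A row lasts 1/8 s, in which the tool goes at most 62.5 mm and 10.7 degrees, less where a joint would pass 70% of its speed; a pose out of reach is approached as far as the arm can. A call with a gripper value outside its range is refused whole. The fingers move at their own pace and stop on an object; "force" is the grip in N (left out, the last holds). Time passes only in rows, so rows that do not move let the fingers close. It gives the time, the measured TCP pose, the force, the opening and the grip force at its end, in the units of the state.
- r.get_state(): the state, without advancing time (a new reading comes with each control period).
- r.snapshot(name): name is "side" or "top"; returns a dict with "pixels" (384x512x3 uint8, red, green, blue), "fx", "fy", "cx", "cy" (pixels), "cam_to_world" (4x4, takes a point from camera to world coordinates). Camera axes: x right, y down, z forward; pixel columns grow to the right and rows downward; lengths in m; the calibration is good to about 2 mm. A picture is of the moment at which its call begins. There is no depth.
- r.finish_job(): hands the job in; it is judged then, once.
The state is a dict: "clock": time; "q": joint angles; "qd": joint speeds; "joint_torque": joint torques, N m; "tool_pos": TCP position; "eef_rot": TCP orientation; "contact_force": force on the tool from outside, world axes, zero at the start; "moment": the same for the moment, N m; "opening": opening from 0.0 (shut) to 1.0 (fully open); "finger_force": force on a finger pad.
Only numpy, scipy, OpenCV 4.12 (cv2) and the standard library are available. Lean on these libraries where they do the work, as an engineer would, in place of code of your own. Each camera call takes 0.05 s, during which the arm holds its last target. There are 200 camera calls.

## Working session

There is one attempt and no reset: what is moved stays moved. The work goes in short steps, Python scripts to look and compute and a tool call to move; the robot and the scene stay as the last step left them, time stands still between calls to the robot, and variables do not carry over. Pictures are saved under pics/ and viewed, at most 10 in all, crops included, and the job is handed in when it is done.

Besides the shell and the picture viewer there is one more tool, called after "Call:" as name(argument=value, ...) on one line, values as JSON. step_arm: Moves the arm, as the interface text tells. Its arguments: {"type":"object","properties":{"steps":{"type":"array","items":{"type":"array","items":{"type":"number"}}},"force":{"type":"number"}},"required":["steps"]}

```bash
mkdir -p pics; ls; python3 - <<'E'
from plant import r
import cv2, numpy as np
s=r.get_state(); print(s['clock'],s['tool_pos'],s['eef_rot'],s['opening'])
for n in("side","top"):
    d=r.snapshot(n); cv2.imwrite(f"pics/{n}0.png",d["pixels"][:,:,::-1]); np.save(f"pics/{n}0.npy",d["pixels"])
    print(n,d["fx"],d["fy"],d["cx"],d["cy"],np.round(d["cam_to_world"],4).tolist())
E
```

```text
pics
0.0 [ 0.14886145 -0.60640395  0.25491221] [ 9.92754190e-01  1.20159445e-01 -1.85708929e-04 -8.89235254e-04] 0.9957153659444105
side 359.58779050163326 359.58779050163326 257.56010291448945 193.965524568392 [[0.9655, -0.1274, 0.227, 0.3036], [-0.2603, -0.4634, 0.847, -0.8702], [-0.0027, -0.8769, -0.4806, 0.5784], [0.0, 0.0, 0.0, 1.0]]
top 381.5095599535855 381.5095599535855 260.700242492441 193.42307311979414 [[0.0126, -0.996, 0.088, 0.4475], [-0.9999, -0.0128, -0.0025, -0.0232], [0.0037, -0.0879, -0.9961, 1.2032], [0.0, 0.0, 0.0, 1.0]]
```

View pics/side0.png

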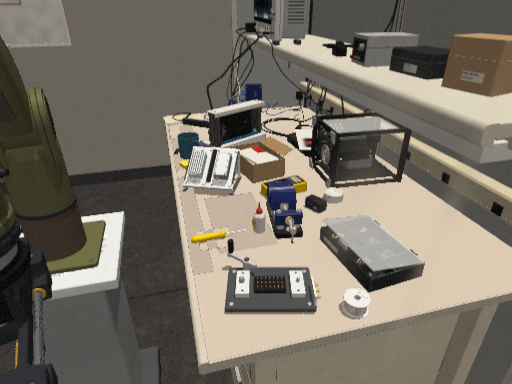

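View pics/top0.png

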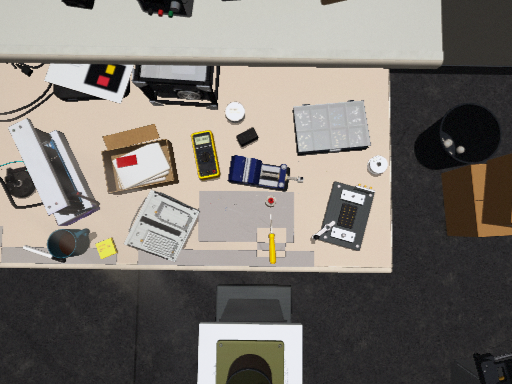

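```bash
cat > h.py <<'E'
import cv2, numpy as np
from plant import r
def crop(img,x0,y0,x1,y1,k,w=None,h=None):
    c=cv2.resize(img[y0:y1,x0:x1],None,fx=k,fy=k,interpolation=cv2.INTER_CUBIC)
    return c
class Cam:
    def __init__(s,n):
        d=r.snapshot(n); s.img=d["pixels"]; s.T=np.array(d["cam_to_world"]); s.K=[d[k] for k in("fx","fy","cx","cy")]
    def plane(s,u,v,z):
        fx,fy,cx,cy=s.K; d=s.T[:3,:3]@np.array([(u-cx)/fx,(v-cy)/fy,1]); o=s.T[:3,3]
        return o+d*(z-o[2])/d[2]
    def proj(s,p):
        fx,fy,cx,cy=s.K; c=s.T[:3,:3].T@(np.asarray(p)-s.T[:3,3]); return np.array([fx*c[0]/c[2]+cx,fy*c[1]/c[2]+cy])
    def ray(s,u,v):
        fx,fy,cx,cy=s.K; d=s.T[:3,:3]@np.array([(u-cx)/fx,(v-cy)/fy,1]); return s.T[:3,3],d/np.linalg.norm(d)
def tri(*rays):
    A=0;b=0
    for o,d in rays:
        P=np.eye(3)-np.outer(d,d); A=A+P; b=b+P@o
    return np.linalg.solve(A,b)
E
python3 - <<'E'
from h import *
s=np.load("pics/side0.npy");t=np.load("pics/top0.npy")
k=5
o=np.zeros((600,800,3),np.uint8)
def put(c,x,y): o[y:y+c.shape[0],x:x+c.shape[1]]=c
put(crop(t,120,186,205,266,4.7)[:300,:399],0,0)      # rest top: u=120+x/4.7
put(crop(t,305,170,390,255,3.5)[:300,:400],400,0)
put(crop(s,178,140,245,200,5)[:300,:399],0,300)
put(crop(s,220,233,325,316,3.6)[:300,:400],400,300)
cv2.imwrite("pics/crops0.png",o[:,:,::-1])
E
```

```text
(no output)
```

View pics/crops0.png

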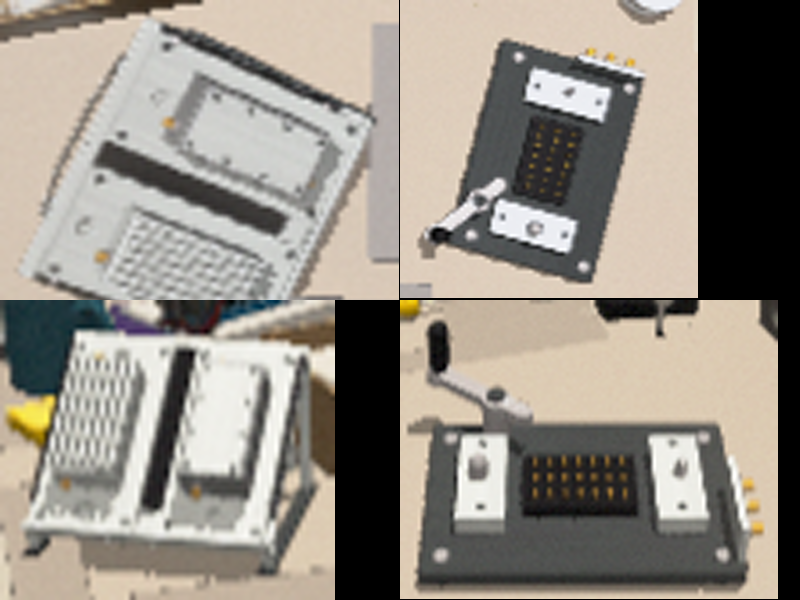

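The finned amplifier is in the berth nearer the robot (top ≈ (149,242), side ≈ (200,165)), and the filter is in the far berth. The fixture's +x points away from the robot, with the round pin at top ≈ (343.5,235) and the diamond pin at ≈ (353,196). The clamp is about half open, with its handle at top ≈ (315.5,237).

```bash
python3 - <<'E'
from h import *
t,s=Cam("top"),Cam("side")
o=np.zeros((600,800,3),np.uint8)
c=crop(t.img,122,186,202,266,5)[:400,:400]; o[:c.shape[0],:c.shape[1]]=c
c=crop(s.img,180,142,244,198,6.2)[:347,:396]; o[:c.shape[0],402:402+c.shape[1]]=c
cv2.imwrite("pics/rest.png",o[:,:,::-1])
def blob(im,u,v,R=4,thr=None):
    g=cv2.cvtColor(im,cv2.COLOR_RGB2GRAY).astype(float); u0,v0=int(round(u)),int(round(v))
    w=g[v0-R:v0+R+1,u0-R:u0+R+1]; w=np.clip(w-np.median(w)-25,0,None)
    yy,xx=np.mgrid[-R:R+1,-R:R+1]; return u0+(w*xx).sum()/w.sum(),v0+(w*yy).sum()/w.sum()
T=[(305+(x-400)/3.5,170+y/3.5) for x,y in[(519,57),(630,88),(583,267),(471,236)]]
S=[(220+(x-400)/3.6,233+(y-300)/3.6) for x,y in[(704,437),(722,553),(441,554),(451,437)]]
P=[];Q=[]
for a,b in zip(T,S):
    a2=blob(t.img,*a,3);b2=blob(s.img,*b,2)
    p=tri(t.ray(*a2),s.ray(*b2)); print(np.round(a2,1),np.round(b2,1),"tri",np.round(p,4),"top16",np.round(t.plane(*a2,.016)[:2],4),"side16",np.round(s.plane(*b2,.016)[:2],4))
# white seat tops
for n,c,z in(("top",t,.03),("side",s,.03)):
    g=c.img.min(axis=2); roi=(305,170,390,255) if n=="top" else(220,233,325,316)
    m=np.zeros_like(g); x0,y0,x1,y1=roi; m[y0:y1,x0:x1]=(g[y0:y1,x0:x1]>200)*255
    N,l,st,ce=cv2.connectedComponentsWithStats(m)
    for i in range(1,N):
        if st[i,4]>60: print(n,st[i],np.round(ce[i],1),np.round(c.plane(*ce[i],z),4))
E
```

```text
[338.5 185.8] [303.9 270.7] tri [ 0.5779 -0.2692  0.0163] top16 [ 0.5794 -0.2697] side16 [ 0.5764 -0.2687]
[372.  195.4] [309.1 303.1] tri [ 0.5486 -0.372   0.0216] top16 [ 0.5506 -0.3741] side16 [ 0.5495 -0.3667]
[357.5 246.2] [230.9 303.5] tri [ 0.3918 -0.3267  0.0181] top16 [ 0.3924 -0.3274] side16 [ 0.3914 -0.3246]
[324.9 236.7] [233.8 270.9] tri [ 0.4193 -0.2264  0.016 ] top16 [ 0.4205 -0.2266] side16 [ 0.4181 -0.2261]
top [341 190  24  14 194] [352.5 196.5] [ 0.5453 -0.3096  0.03  ]
top [331 227  24  15 188] [342.6 234. ] [ 0.4296 -0.2784  0.03  ]
side [235 271  15  23 232] [242.4 282.2] [ 0.4257 -0.2835  0.03  ]
side [289 271  16  22 255] [296.6 281.8] [ 0.5407 -0.3136  0.03  ]
```

View pics/rest.png

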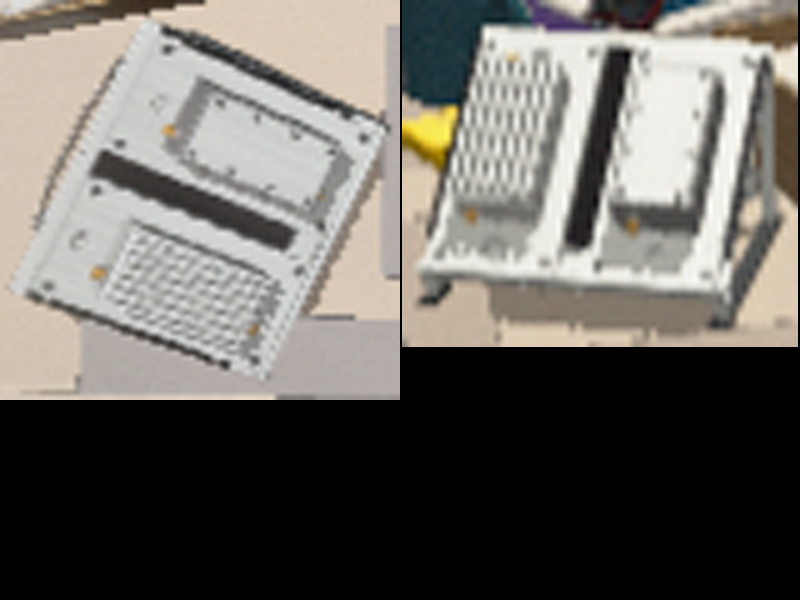

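```bash
python3 - <<'E'
from h import *
from scipy.optimize import least_squares
from scipy.spatial.transform import Rotation as R
t,s=Cam("top"),Cam("side")
def org(c,x,y,R_=3):
    x0,y0=int(round(x)),int(round(y)); w=c.img[y0-R_:y0+R_+1,x0-R_:x0+R_+1].astype(float); k=np.clip(w[...,0]-w[...,2]-35,0,None)
    yy,xx=np.mgrid[-R_:R_+1,-R_:R_+1]; return x0+(k*xx).sum()/k.sum(),y0+(k*yy).sum()/k.sum()
tp=lambda x,y:(122+x/5-.4,186+y/5-.4); sp=lambda x,y:(180+(x-402)/6.2-.42,142+y/6.2-.42)
up=org(t,*tp(97,272)),org(s,*sp(512,57)); lo=org(t,*tp(254,329)),org(s,*sp(472,215))
U=tri(t.ray(*up[0]),s.ray(*up[1]));L=tri(t.ray(*lo[0]),s.ray(*lo[1]))
print("amp sockets",U,L,"len",np.linalg.norm(U-L),"slope",np.degrees(np.arcsin((U-L)[2]/np.linalg.norm(U-L))),"yaw",np.degrees(np.arctan2((U-L)[1],(U-L)[0])),"mid",(U+L)/2)
C=[((152,22),(770,45)),((386,122),(728,292)),((266,380),(420,272)),((12,288),(487,28))]
P=[tri(t.ray(*tp(*a)),s.ray(*sp(*b))) for a,b in C]; print(np.round(P,4))
# fit all pixel observations: rest pose x,y,yaw on desk + slide d of module up the deck
def fit(pts,obs,x0):
    f=lambda p:np.concatenate([c.proj(R.from_euler('z',p[2]).apply(q)+[p[0],p[1],0])-o for q,(c,o) in zip(pts(p),obs)])
    return least_squares(f,x0,loss='soft_l1')
m=np.mean(P,axis=0); c35,s35=np.cos(np.radians(35)),np.sin(np.radians(35))
rp=lambda p:[np.array(q) for q in [(61,-86,114),(61,86,114)] for _ in(0,1)]
rp=lambda p:[np.array(q)/1000 for q in((61,-86,114),(61,-86,114),(61,86,114),(61,86,114))]
ob=[(t,tp(152,22)),(s,sp(770,45)),(t,tp(12,288)),(s,sp(487,28))]
# sockets: module origin at slide p[3], lateral 45 mm
def pts(p):
    out=rp(p)
    for e,b in((1,0),(-1,0)):
        v=np.array([-.070,.045,.022])+(p[3]+e*.049)*np.array([c35,0,s35])+.020*np.array([-s35,0,c35]); out+=[v,v]
    return out
f=fit(pts,ob+[(t,up[0]),(s,up[1]),(t,lo[0]),(s,lo[1])],[m[0],m[1],1.2,.08]); p=f.x
print("rest",p[:2],np.degrees(p[2]),"slide",p[3]); print(np.round(f.fun.reshape(-1,2),1).tolist())
Rr=R.from_euler('z',p[2]); O=Rr.apply(np.array([-.070,.045,.022])+p[3]*np.array([c35,0,s35]))+[p[0],p[1],0]; print("amp origin",O)
E
```

```text
amp sockets [0.40509994 0.31247865 0.10925263] [0.36974685 0.2364719  0.05119802] len 0.10196668104470004 slope 34.70482873347733 yaw 65.05540315472894 mid [0.38742339 0.27447527 0.08022533]
[[0.5481 0.2864 0.1119]
 [0.496  0.1647 0.0235]
 [0.3386 0.2337 0.0225]
 [0.3963 0.3605 0.1101]]
rest [0.44062109 0.2707303 ] 61.64584386544469 slide 0.0723868979587523
[[0.6, 1.5], [-0.2, -0.2], [-2.3, 1.2], [-0.7, -1.4], [1.7, -1.2], [1.8, 0.7], [-0.4, -0.1], [0.9, -0.3]]
amp origin [0.39593619 0.28268177 0.06351942]
```

```bash
cat >> h.py <<'E'
from scipy.spatial.transform import Rotation as R
def delta(pos,Rt,P0=None,R0=None):
    "tool-frame shift (cm) and turn (deg) from the present pose to the target; turn first or last are alternatives"
    st=r.get_state(); P0=np.array(st["tool_pos"]) if P0 is None else P0; R0=R.from_quat(st["eef_rot"]) if R0 is None else R0
    print("shift cm (present axes)",np.round(R0.inv().apply(np.asarray(pos)-P0)*100,2),"turn deg",np.round((R0.inv()*Rt).as_rotvec(degrees=True),1),"shift in target axes",np.round(Rt.inv().apply(np.asarray(pos)-P0)*100,2))
def down(yaw): return R.from_euler('z',yaw,degrees=True)*R.from_rotvec([np.pi,0,0])  # tool x at world yaw
FY=-15.3; FO=np.array([.485,-.2975,0])
def fix(p): return FO+R.from_euler('z',FY,degrees=True).apply(np.array(p)/1000)
def handle(a,z=.073):
    p=fix([-52,54,0])+.048*R.from_euler('z',FY+90+np.degrees(a),degrees=True).apply([1,0,0]); p[2]=z; return p
E
python3 - <<'E'
from h import *
t,s=Cam("top"),Cam("side")
ht=t.plane(315.2,236.7,.084); hs=s.plane(230.2,245.6,.066); pv=fix([-52,54,38])
for h in(ht,hs):
    d=h-pv; print(h,np.hypot(d[0],d[1]),"a",np.radians(np.degrees(np.arctan2(d[1],d[0]))-FY-90))
tp=lambda x,y:(122+x/5-.4,186+y/5-.4); sp=lambda x,y:(180+(x-402)/6.2-.42,142+y/6.2-.42)
print("fin top centre",tri(t.ray(*tp(192,285)),s.ray(*sp(505,132))))
a=.93
for a in(.8,.93,1.05): print(a,handle(a))
delta(handle(.93,.2),down(-33))
E
```

```text
[ 0.42159785 -0.18667402  0.084     ] 0.05275036149528905 a 0.8153100697644096
[ 0.41788679 -0.19396059  0.066     ] 0.04896398700459531 a 0.9580411788446231
fin top centre [0.39592242 0.26510765 0.08521011]
0.8 [ 0.42470389 -0.19034988  0.073     ]
0.93 [ 0.41955026 -0.19386029  0.073     ]
1.05 [ 0.41523373 -0.19766888  0.073     ]
shift cm (present axes) [ 36.12 -33.66   5.57] turn deg [-0.   0.  46.8] shift in target axes [  0.19 -49.37   5.56]
```

Call:
step_arm(steps=[[0,0,0,0,0,9.4,0.2],[0,0,0,0,0,9.4,0.2],[0,0,0,0,0,9.4,0.2],[0,0,0,0,0,9.3,0.2],[0,0,0,0,0,9.3,0.2],[0,-5,0,0,0,0,0.2],[0,-5,0,0,0,0,0.2],[0,-5,0,0,0,0,0.2]])

```text
clock: 1.4
tool_pos: [0.2317, -0.4799, 0.2558]
eef_rot: [0.959, -0.284, 0.0, 0.0]
contact_force: [0.8, 0.1, 0.8]
opening: 0.4
finger_force: 0.0
```

Call:
step_arm(steps=[[0,-5,0,0,0,0,0.2],[0,-5,0,0,0,0,0.2],[0,-5,1,0,0,0,0.2],[0,-5,1,0,0,0,0.2],[0,-5,1,0,0,0,0.2],[0,-5,1,0,0,0,0.2],[0,-4.4,1.6,0,0,0,0.2],[0,0,0,0,0,0,0.2]])

```text
clock: 2.4
tool_pos: [0.42, -0.1889, 0.1989]
eef_rot: [0.96, -0.28, -0.0, -0.001]
contact_force: [-0.0, 0.1, 0.1]
opening: 0.402
finger_force: 0.0
```

```bash
python3 - <<'E'
from h import *
s=r.get_state(); print(s['clock'],s['tool_pos'],s['opening'],s['contact_force'],np.round(s['q'],2))
delta(handle(.93,.2),down(-33))
t,c=Cam("top"),Cam("side")
P=np.array(s['tool_pos']); print("TCP px top",t.proj(P),"side",c.proj(P), "tips", c.proj(P-[0,0,.017]))
o=np.zeros((400,800,3),np.uint8)
o[:,:400]=crop(t.img,300,190,370,260,5.72)[:400,:400]; o[:,400:]=crop(c.img,200,200,280,280,5)
cv2.imwrite("pics/h1.png",o[:,:,::-1])
E
```

```text
2.4 [ 0.42003823 -0.18888712  0.19890184] 0.4018032809073586 [-0.03427737  0.09777916  0.08017869] [ 0.26  0.58  0.09  2.11 -0.12  0.45 -1.69]
shift cm (present axes) [ 0.23  0.45 -0.11] turn deg [-0.1  0.1  0.5] shift in target axes [ 0.23  0.44 -0.11]
TCP px top [322.45362027 238.41150063] side [228.32204701 194.95618381] tips [228.64403843 201.69680806]
```

View pics/h1.png

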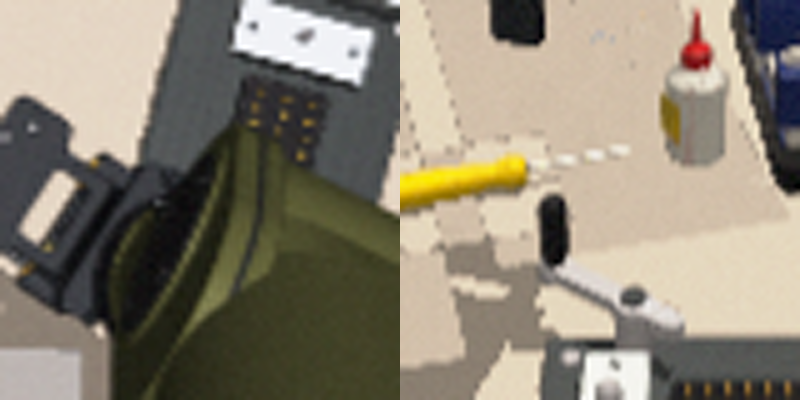

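The gripper is 13 cm above the handle, which shows at side pixel ≈ (230.5,246). The arm hides the top view here. I'll lower onto the handle and cage it.

Call:
step_arm(steps=[[0.2,0.4,0,0,0,0,0.2],[0,0,3,0,0,0,0.2],[0,0,3,0,0,0,0.2],[0,0,2.5,0,0,0,0.2],[0,0,2,0,0,0,0.2],[0,0,2,0,0,0,0.2],[0,0,0,0,0,0,0.2]])

```text
clock: 3.38
tool_pos: [0.4166, -0.1985, 0.0741]
eef_rot: [0.958, -0.285, -0.001, 0.0]
contact_force: [1.2, -0.3, -0.2]
opening: 0.4
finger_force: 0.0
```

```bash
python3 - <<'E'
from h import *
s=r.get_state(); print(s['clock'],s['tool_pos'],s['opening'],s['contact_force'])
c=Cam("side"); P=np.array(s['tool_pos']); print(c.proj(P),c.proj(P-[0,0,.017]))
o=crop(c.img,190,215,270,275,7.5); cv2.imwrite("pics/h2.png",o[:,:,::-1])
E
```

```text
3.375 [ 0.41657652 -0.19853363  0.07410946] 0.4001038724407042 [ 1.16998061 -0.26050562 -0.15454635]
[229.89453503 244.02469509] [230.18188234 249.88392856]
```

View pics/h2.png

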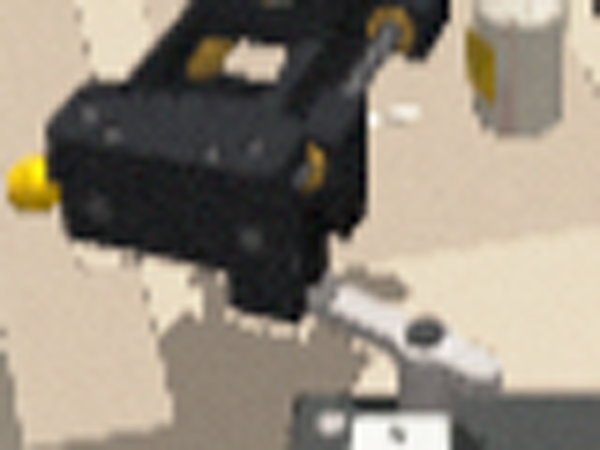

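The handle is hidden behind the near finger, so it's between the pads. Next I'll close gently on it.

Call:
step_arm(steps=[[0,0,0,0,0,0,0.75],[0,0,0,0,0,0,0.75],[0,0,0,0,0,0,0.75],[0,0,0,0,0,0,0.75]], force=5)

```text
clock: 3.92
tool_pos: [0.4175, -0.1965, 0.0752]
eef_rot: [0.959, -0.284, -0.0, -0.0]
contact_force: [-0.3, 2.9, 6.2]
opening: 0.156
finger_force: 5.0
```

```bash
python3 - <<'E'
from h import *
s=r.get_state(); P=np.array(s['tool_pos']); R0=R.from_quat(s['eef_rot'])
pv=fix([-52,54,0]); d=P-pv; a=np.radians(np.degrees(np.arctan2(d[1],d[0]))-FY-90); print(s['opening'],s['finger_force'],"a",a,"rad",np.hypot(*d[:2]))
for k in np.linspace(a,1.6,6): print(round(k,2),np.round(R0.inv().apply(handle(k,P[2])-P)*100,2))
E
```

```text
0.15582463301125946 5.04885756645308 a 0.999493972225369 rad 0.0472699738274029
1.0 [-0.07 -0.02  0.  ]
1.12 [-0.19  0.55 -0.  ]
1.24 [-0.23  1.12 -0.  ]
1.36 [-0.21  1.7  -0.  ]
1.48 [-0.12  2.26 -0.  ]
1.6 [ 0.03  2.82 -0.  ]
```

Call:
step_arm(steps=[[-0.1,0.55,0,0,0,0,0.75],[-0.1,0.55,0,0,0,0,0.75],[0,0.55,0,0,0,0,0.75],[0.1,0.55,0,0,0,0,0.75],[0.1,0.4,0,0,0,0,0.75],[0,0,0,0,0,0,0.75]])

```text
clock: 4.68
tool_pos: [0.403, -0.22, 0.0747]
eef_rot: [0.959, -0.285, -0.0, 0.001]
contact_force: [-1.2, -0.8, 1.3]
opening: 0.154
finger_force: 5.0
```

```bash
python3 - <<'E'
from h import *
s=r.get_state(); P=np.array(s['tool_pos']); pv=fix([-52,54,0]); d=P-pv; a=np.radians(np.degrees(np.arctan2(d[1],d[0]))-FY-90); print(s['opening'],s['finger_force'],"a",a,"rad",np.hypot(*d[:2]),P,R.from_quat(s['eef_rot']).as_matrix()[:,0])
E
```

```text
0.15377387381844781 5.000631831935607 a 1.590206920920285 rad 0.04757863337704546 [ 0.4029648  -0.22003089  0.0746507 ] [ 8.37742358e-01 -5.46065657e-01  1.98390221e-04]
```

The clamp is open at about 1.59 rad. The sockets turn out to sit off the module's centre line. I'll combine the estimates and check them by projecting the small hole into both views.

Call:
step_arm(steps=[[0,0,0,0,0,0,0.2],[0,0,0,0,0,0,0.2],[0,0,-4,0,0,0,0.2],[0,0,-5,0,0,0,-0.5],[0,0,-5,0,0,0,-0.5],[0,0,-4,0,0,0,-0.5]])

```text
clock: 5.42
tool_pos: [0.4037, -0.2191, 0.2568]
eef_rot: [0.959, -0.284, 0.001, 0.0]
contact_force: [-0.3, -0.2, -0.6]
opening: 0.718
finger_force: 0.0
```

```bash
cat >> h.py <<'E'
AY=65.2
Rm=R.from_euler('z',AY,degrees=True)*R.from_euler('y',-35,degrees=True)   # module axes: x up slope, z leaning to front
Lx,Ln,Ly=.3828,-.1893,-.2465
AO=Rm.apply([Lx,-0.0,Ln])+0*Rm.apply([0,1,0])+Rm.apply([0,1,0])*(-Ly*-1)
def grasp(h): return AO+Rm.apply([0,0,h])
Rg=Rm*R.from_rotvec([np.pi,0,0])   # tool x=module x, tool z=-module z
E
python3 - <<'E'
from h import *
print("AO",AO,"axes",np.round(Rm.as_matrix(),3).tolist())
t,c=Cam("top"),Cam("side")
for n,p in(("small",[.062,0,.006]),("sockU",[.049,0,.02]),("finc",[0,0,.036])):
    w=AO+Rm.apply(p); a=t.proj(w);b=c.proj(w)
    print(n,"topcrop",np.round((a+.4-[122,186])*5),"sidecrop",np.round((b+.42-[180,142])*6.2+[402,0]))
s=r.get_state(); print(s['tool_pos'],s['opening'])
w=grasp(.148); print("standoff",w); delta(w,Rg)
R0=R.from_quat(s['eef_rot']); D=down(AY)
print("turn1",(R0.inv()*D).as_rotvec(degrees=True),"turn2",(D.inv()*Rg).as_rotvec(degrees=True),"shift in D axes",D.inv().apply(w-s['tool_pos'])*100)
E
```

```text
AO [0.4008386  0.2798228  0.06449958] axes [[0.344, -0.908, -0.241], [0.744, 0.419, -0.521], [0.574, 0.0, 0.819]]
small topcrop [ 83. 247.] sidecrop [540.  56.]
sockU topcrop [110. 261.] sidecrop [529.  61.]
finc topcrop [194. 298.] sidecrop [503. 121.]
[ 0.40561654 -0.22010717  0.25833612] 0.7446460085556278
standoff [0.3652316  0.20276219 0.18573408]
shift cm (present axes) [-26.49 -33.25   7.07] turn deg [ 30.2  25.5 -94.7] shift in target axes [ 25.89 -21.4   26.99]
turn1 [  0.37884968  -0.4339598  -98.21755339] turn2 [-6.46110017e-15  3.50000000e+01  8.60423207e-15] shift in D axes [ 36.69317421 -21.40339737   7.26020372]
```

Call:
step_arm(steps=[[0,0,0,0,0,-9.8,-0.5],[0,0,0,0,0,-9.8,-0.5],[0,0,0,0,0,-9.8,-0.5],[0,0,0,0,0,-9.8,-0.5],[0,0,0,0,0,-9.8,-0.5],[0,0,0,0,0,-9.8,-0.5],[0,0,0,0,0,-9.8,-0.5],[0,0,0,0,0,-9.8,-0.5]])

```text
clock: 6.52
tool_pos: [0.4031, -0.2186, 0.2537]
eef_rot: [0.921, 0.389, -0.0, -0.001]
contact_force: [-0.2, 1.2, 0.8]
opening: 0.75
finger_force: 0.0
```

Call:
step_arm(steps=[[0,0,0,0,0,-9.8,-0.5],[0,0,0,0,0,-10,-0.5],[4.1,-2.4,0,0,0,0,-0.5],[4.1,-2.4,0,0,0,0,-0.5],[4.1,-2.4,0,0,0,0,-0.5],[4.1,-2.4,0,0,0,0,-0.5],[4.1,-2.4,0,0,0,0,-0.5],[4.1,-2.4,0,0,0,0,-0.5]])

```text
clock: 7.52
tool_pos: [0.3753, 0.0663, 0.254]
eef_rot: [0.842, 0.539, -0.0, -0.0]
contact_force: [0.2, 0.2, 0.4]
opening: 0.753
finger_force: 0.0
```

Call:
step_arm(steps=[[4.1,-2.4,1.5,0,0,0,-0.5],[4.1,-2.4,2,0,0,0,-0.5],[3.9,-1.9,2,0,0,0,-0.5],[0,0,0,0,9,0,-0.5],[0,0,0,0,9,0,-0.5],[0,0,0,0,9,0,-0.5],[0,0,0,0,8,0,-0.5],[0,0,0,0,0,0,-0.5]])

```text
clock: 8.52
tool_pos: [0.3481, 0.1789, 0.1811]
eef_rot: [0.834, 0.545, 0.066, -0.059]
contact_force: [-0.1, 0.1, 0.2]
opening: 0.755
finger_force: 0.0
```

```bash
sed -i 's/Lx,Ln,Ly=.*/Lx,Ln,Ly=.3828,-.1893,-.2495/' h.py; python3 - <<'E'
from h import *
s=r.get_state(); print(s['clock'],s['tool_pos'],s['opening'],np.round(s['q'],2)); delta(grasp(.148),Rg)
P=np.array(s['tool_pos']); R0=R.from_quat(s['eef_rot']); t,c=Cam("top"),Cam("side")
o=np.zeros((600,800,3),np.uint8)
x=crop(c.img,170,110,258,198,4.5)[:400,:400]; o[:x.shape[0],:x.shape[1]]=x
x=crop(t.img,122,166,222,266,4); o[:400,400:]=x
cv2.imwrite("pics/g1.png",o[:,:,::-1])
f=lambda p:np.round((c.proj(p)+.4-[170,110])*4.5)
g=lambda p:np.round((t.proj(p)+.4-[122,166])*4+[400,0])
for y in(-.033,.033): q=P+R0.apply([0,y,.017]); print("finger tip inner",f(q),g(q))
for p in([.045,.023,.036],[.045,-.023,.036],[-.045,.023,.036],[-.045,-.023,.036]): q=AO+Rm.apply(p); print("housing",p,f(q),g(q))
E
```

```text
8.525 [0.34811526 0.17888075 0.18113582] 0.7552548940596305 [-0.08  0.61 -0.65  2.4   1.2   0.26 -2.2 ]
shift cm (present axes) [2.91 0.9  0.02] turn deg [-1.9 25.   0.5] shift in target axes [2.63 0.85 1.28]
finger tip inner [ 12. 184.] [623. 435.]
finger tip inner [106. 192.] [665. 344.]
housing [0.045, 0.023, 0.036] [106. 180.] [486. 323.]
housing [0.045, -0.023, 0.036] [164. 183.] [516. 264.]
housing [-0.045, 0.023, 0.036] [ 80. 282.] [597. 363.]
housing [-0.045, -0.023, 0.036] [139. 286.] [625. 306.]
```

View pics/g1.png

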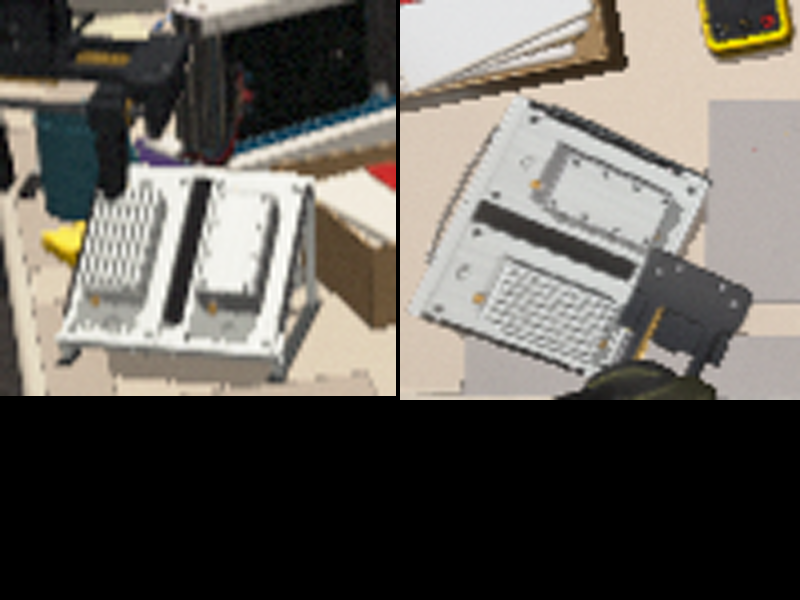

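The tilt stalled at about 10° because the pose is too close to the base. In both views the predicted housing corners match the fins to about 1 px. I'll tilt further out instead, straight above the grasp, and then come down vertically.

```bash
sed -i 's/Lx,Ln,Ly=.*/Lx,Ln,Ly=.3828,-.1893,-.2505/' h.py; python3 - <<'E'
from h import *
w=grasp(.028)+[0,0,.12]; print(w,grasp(.028)); delta(w,Rg)
E
```

```text
[0.39773325 0.26356596 0.20743584] [0.39773325 0.26356596 0.08743584]
shift cm (present axes) [ 9.9   1.04 -0.87] turn deg [-1.7 24.9  0.6] shift in target axes [9.35 0.91 3.42]
```

Call:
step_arm(steps=[[3.3,0.4,-0.3,0,0,0,-0.5],[3.3,0.4,-0.3,0,0,0,-0.5],[3.3,0.2,-0.3,0,0,0,-0.5],[0,0,0,-0.6,6,0,-0.5],[0,0,0,-0.6,6,0,-0.5],[0,0,0,-0.5,6,0.6,-0.5],[0,0,0,0,6,0,-0.5],[0,0,0,0,0,0,-0.5]])

```text
clock: 9.62
tool_pos: [0.3819, 0.2557, 0.1845]
eef_rot: [0.816, 0.546, 0.151, -0.114]
contact_force: [-0.0, 0.4, -0.7]
opening: 0.751
finger_force: 0.0
```

```bash
python3 - <<'E'
from h import *
s=r.get_state(); print(s['clock'],s['tool_pos'],np.round(s['q'],2)); delta(grasp(.028)+[0,0,.12],Rg)
E
```

```text
9.625 [0.3819149  0.25571557 0.18452354] [ 0.18  0.9  -1.27  2.35  1.6   0.67 -2.61]
shift cm (present axes) [ 2.09  1.12 -1.66] turn deg [-2.3 13.3  1.7] shift in target axes [ 2.44  1.11 -1.09]
```

Joint 7 is at its limit (-2.61) in this pose, so I'll use the equivalent grasp turned half way round.

Call:
step_arm(steps=[[0,0,-3,0,0,-10,-0.5],[0,0,0,0,0,-10,-0.5],[0,0,0,0,0,-10,-0.5],[0,0,0,0,0,-10,-0.5],[0,0,0,0,0,-10,-0.5],[0,0,0,0,0,-10,-0.5],[0,0,0,0,0,-10,-0.5],[0,0,0,0,0,-10,-0.5]])

```text
clock: 10.62
tool_pos: [0.3811, 0.2463, 0.2141]
eef_rot: [0.274, 0.943, 0.187, 0.016]
contact_force: [0.4, -0.0, 1.0]
opening: 0.749
finger_force: 0.0
```

Call:
step_arm(steps=[[0,0,0,0,0,-10,-0.5],[0,0,0,0,0,-10,-0.5],[0,0,0,0,0,-10,-0.5],[0,0,0,0,0,-10,-0.5],[0,0,0,0,0,-10,-0.5],[0,0,0,0,0,-10,-0.5],[0,0,0,0,0,-10,-0.5],[0,0,0,0,0,-10,-0.5]])

```text
clock: 11.62
tool_pos: [0.3811, 0.2463, 0.2141]
eef_rot: [-0.396, 0.899, 0.133, 0.133]
contact_force: [0.3, -0.6, 0.3]
opening: 0.752
finger_force: 0.0
```

```bash
cat >> h.py <<'E'
Rg2=Rg*R.from_euler('z',180,degrees=True)
E
python3 - <<'E'
from h import *
s=r.get_state(); print(s['clock'],s['tool_pos'],np.round(s['q'],2)); delta(grasp(.028)+[0,0,.12],Rg2)
E
```

```text
11.625 [0.38113179 0.24625169 0.21412933] [ 0.22  0.79 -1.26  2.34  1.48  0.59  0.29]
shift cm (present axes) [-2.02 -0.2   1.44] turn deg [ -0.7 -13.5 -17.9] shift in target axes [-1.47 -0.78  1.85]
```

Call:
step_arm(steps=[[0,0,0,0,0,-9,-0.5],[0,0,0,0,0,-9,-0.5],[0,0,0,0,-4.5,0,-0.5],[0,0,0,0,-4.5,0,-0.5],[0,0,0,0,-4.5,0,-0.5],[-0.8,-0.4,0.9,0,0,0,-0.5],[-0.7,-0.4,0.9,0,0,0,-0.5],[0,0,0,0,0,0,-0.5]])

```text
clock: 12.62
tool_pos: [0.3985, 0.2649, 0.2077]
eef_rot: [-0.512, 0.804, 0.174, 0.248]
contact_force: [-0.1, -0.5, -0.8]
opening: 0.75
finger_force: 0.0
```

```bash
python3 - <<'E'
from h import *
s=r.get_state(); print(s['clock'],s['tool_pos'],np.round(s['q'],2)); delta(grasp(.028)+[0,0,.12],Rg2)
E
```

```text
12.625 [0.39852981 0.26486206 0.20769309] [ 0.3   0.96 -1.37  2.44  2.01  0.68  0.2 ]
shift cm (present axes) [ 0.14  0.02 -0.07] turn deg [ 1.3  0.3 -0.6] shift in target axes [ 0.14  0.02 -0.07]
```

Call:
step_arm(steps=[[1.5,0,1.8,1.2,0,-0.6,-0.5],[1.4,0,2.0,0,0,0,-0.5],[1.2,0,1.9,0,0,0,-0.5],[0,0,0,0,0,0,-0.5]])

```text
clock: 13.12
tool_pos: [0.3954, 0.2632, 0.1358]
eef_rot: [-0.514, 0.803, 0.165, 0.253]
contact_force: [-0.6, -0.3, -0.6]
opening: 0.752
finger_force: 0.0
```

```bash
python3 - <<'E'
from h import *
s=r.get_state(); print(s['clock'],s['tool_pos'],np.round(s['q'],2)); delta(grasp(.028),Rg2)
t,c=Cam("top"),Cam("side")
o=np.zeros((400,800,3),np.uint8)
x=crop(c.img,170,110,258,198,4.5)[:400,:400]; o[:x.shape[0],:x.shape[1]]=x
o[:400,400:]=crop(t.img,122,186,202,266,5)
cv2.imwrite("pics/g2.png",o[:,:,::-1])
E
```

```text
13.125 [0.39544508 0.26317659 0.1358177 ] [ 0.23  1.17 -1.32  2.51  2.21  0.91  0.1 ]
shift cm (present axes) [ 2.68 -0.22  4.03] turn deg [ 0.4  0.1 -0. ] shift in target axes [ 2.67 -0.19  4.04]
```

View pics/g2.png

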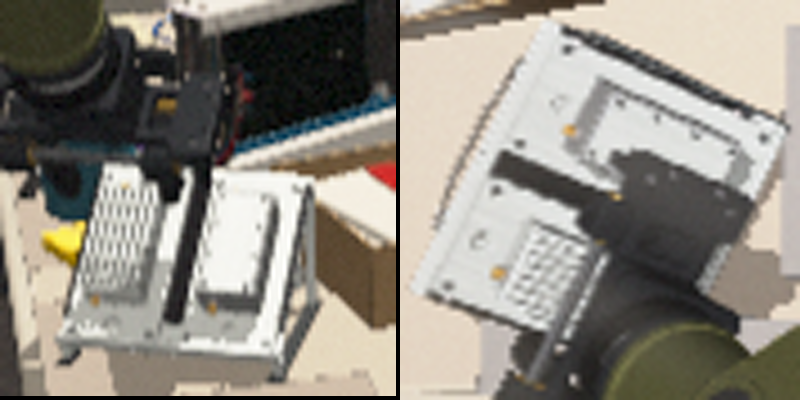

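```bash
python3 - <<'E'
from h import *
s=r.get_state(); P=np.array(s['tool_pos']); R0=R.from_quat(s['eef_rot']); c=Cam("side")
f=lambda p:np.round((c.proj(p)+.4-[170,110])*4.5)
for y in(-.0505,-.033,.033,.0505): print(y,[f(P+R0.apply([x,y,.017])).tolist() for x in(-.009,.009)])
x=c.img[140:165,185:215].min(axis=2); 
E
```

```text
-0.0505 [[192.0, 182.0], [187.0, 202.0]]
-0.033 [[169.0, 180.0], [164.0, 201.0]]
0.033 [[84.0, 175.0], [79.0, 195.0]]
0.0505 [[62.0, 174.0], [57.0, 194.0]]
```

```bash
python3 - <<'E'
from h import *
c=Cam("side"); g=cv2.cvtColor(c.img,cv2.COLOR_RGB2GRAY)
print("u",list(range(184,222)))
for v in range(146,160,1): print(v,g[v,184:222].tolist())
E
```

```text
u [184, 185, 186, 187, 188, 189, 190, 191, 192, 193, 194, 195, 196, 197, 198, 199, 200, 201, 202, 203, 204, 205, 206, 207, 208, 209, 210, 211, 212, 213, 214, 215, 216, 217, 218, 219, 220, 221]
146 [26, 18, 27, 42, 52, 51, 46, 50, 55, 198, 203, 206, 206, 166, 156, 161, 119, 41, 37, 32, 37, 36, 36, 31, 46, 65, 63, 55, 28, 23, 24, 26, 23, 57, 39, 32, 110, 216]
147 [16, 26, 31, 31, 50, 50, 44, 48, 73, 238, 242, 243, 243, 230, 228, 230, 220, 119, 40, 29, 32, 24, 26, 30, 32, 78, 86, 205, 119, 33, 25, 26, 25, 149, 187, 188, 165, 193]
148 [17, 35, 27, 20, 44, 52, 46, 46, 73, 224, 207, 242, 243, 242, 243, 242, 241, 153, 44, 26, 21, 19, 19, 27, 24, 61, 66, 242, 200, 57, 22, 23, 24, 228, 241, 241, 230, 224]
149 [22, 23, 21, 25, 37, 52, 55, 43, 108, 207, 160, 240, 242, 241, 240, 241, 241, 195, 63, 45, 64, 33, 16, 25, 28, 25, 24, 212, 223, 73, 27, 25, 24, 207, 243, 235, 244, 245]
150 [14, 19, 21, 13, 41, 50, 47, 37, 166, 223, 222, 240, 229, 235, 224, 237, 239, 188, 118, 119, 197, 60, 22, 30, 26, 22, 24, 187, 194, 62, 32, 28, 30, 171, 196, 181, 243, 244]
151 [22, 22, 20, 25, 44, 54, 53, 50, 187, 1
[... 897 characters left out ...]
 224, 152, 228, 153, 222, 140, 215, 142, 230, 150, 232, 150, 130, 122, 219, 231, 243, 242, 128, 46, 40, 40, 38, 227, 197, 242, 244, 247, 246]
157 [48, 50, 50, 50, 49, 42, 76, 232, 156, 226, 164, 234, 154, 233, 144, 241, 146, 244, 153, 236, 155, 126, 123, 231, 243, 243, 235, 101, 47, 38, 41, 69, 230, 205, 243, 244, 246, 245]
158 [50, 52, 52, 48, 51, 39, 141, 197, 199, 209, 194, 219, 198, 222, 201, 238, 157, 238, 156, 230, 154, 127, 141, 241, 244, 243, 225, 81, 37, 39, 43, 117, 218, 224, 231, 243, 245, 245]
159 [148, 148, 127, 179, 185, 66, 220, 149, 215, 158, 206, 189, 211, 194, 219, 199, 188, 200, 188, 215, 141, 126, 199, 242, 244, 243, 189, 60, 38, 43, 47, 173, 201, 215, 219, 244, 245, 247]
```

The measured finger edge (u≈205.5) and the fins' edge (u≈204.5) both agree with prediction to under 1 px, so I'll descend the rest of the way.

Call:
step_arm(steps=[[0.7,-0.1,1.0,0.3,0,0,-0.5],[0.7,-0.1,1.0,0,0,0,-0.5],[0.7,0,1.0,0,0,0,-0.5],[0.4,0,0.5,0,0,0,-0.5],[0,0,0,0,0,0,-0.5]])

```text
clock: 13.95
tool_pos: [0.3975, 0.2621, 0.0933]
eef_rot: [-0.513, 0.803, 0.163, 0.255]
contact_force: [-0.3, -0.1, 0.7]
opening: 0.747
finger_force: 0.0
```

```bash
python3 - <<'E'
from h import *
s=r.get_state(); print(s['clock'],s['tool_pos'],np.round(s['q'],2)); delta(grasp(.028),Rg2)
E
```

```text
13.95 [0.39745177 0.26206724 0.09333527] [ 0.21  1.29 -1.28  2.52  2.31  1.01  0.1 ]
shift cm (present axes) [0.22 0.04 0.57] turn deg [ 0.   0.3 -0.1] shift in target axes [0.22 0.04 0.57]
```

Call:
step_arm(steps=[[0.1,0,0.3,0,0,0,-0.5],[0.1,0,0.2,0,0,0,-0.5],[0,0,0,0,0,0,-0.5]])

```text
clock: 14.32
tool_pos: [0.3985, 0.2633, 0.0888]
eef_rot: [-0.513, 0.803, 0.163, 0.256]
contact_force: [0.4, 0.8, 0.0]
opening: 0.749
finger_force: 0.0
```

Call:
step_arm(steps=[[0,0,0,0,0,0,0.2],[0,0,0,0,0,0,0.2],[0,0,0,0,0,0,0.2],[0,0,0,0,0,0,0.2],[0,0,0,0,0,0,0.2]], force=12)

```text
clock: 14.95
tool_pos: [0.3962, 0.2642, 0.0893]
eef_rot: [-0.514, 0.802, 0.165, 0.255]
contact_force: [-3.4, 2.8, 0.5]
opening: 0.52
finger_force: 12.0
```

```bash
python3 - <<'E'
from h import *
s=r.get_state(); print(s['clock'],s['tool_pos'],s['opening']*88,s['finger_force'],s['contact_force'],s['moment']); delta(grasp(.028),Rg2)
E
```

```text
14.95 [0.39618999 0.2641966  0.08925041] 45.746668193607874 11.99988529086113 [-3.37424328  2.8047772   0.49514324] [0.09777003 0.89155452 0.64482555]
shift cm (present axes) [ 0.1  -0.17  0.15] turn deg [0.3 0.4 0.1] shift in target axes [ 0.1  -0.17  0.15]
```

Gripped: the opening reads 45.7 mm. I'll firm up the grip and lift along the module's normal.

Call:
step_arm(steps=[[0,0,0,0,0,0,0.4],[0,0,0,0,0,0,0.4],[0,0,-0.5,0,0,0,0.4],[0,0,-1.5,0,0,0,0.4],[-0.5,0,-1.5,0,0,0,0.4],[-1.5,0,-2,0,0,0,0.4],[-2,0,-2.5,0,0,0,0.4],[-2,0,-2.5,0,0,0,0.4]], force=40)

```text
clock: 15.95
tool_pos: [0.3929, 0.2515, 0.2097]
eef_rot: [-0.513, 0.804, 0.162, 0.255]
contact_force: [0.5, 0.2, -2.6]
opening: 0.517
finger_force: 40.0
```

```bash
cat >> h.py <<'E'
FH=FY+180   # tool x yaw for seating (flipped grasp)
E
python3 - <<'E'
from h import *
s=r.get_state(); print(s['clock'],s['tool_pos'],s['opening']*88,s['finger_force'],s['contact_force'],s['moment'],np.round(s['q'],2))
R0=R.from_quat(s['eef_rot']); L=Rg2*R.from_rotvec([0,np.radians(35),0]); print("level",np.round(L.as_matrix(),2).tolist())
D=down(FH); w=fix([0,0,150]); P=np.array(s['tool_pos'])
print("turn1",(R0.inv()*L).as_rotvec(degrees=True),"turn2",(L.inv()*D).as_rotvec(degrees=True),"shift L",L.inv().apply(w-P)*100,"shift D",D.inv().apply(w-P)*100,w)
E
```

```text
15.95 [0.3928735  0.25151044 0.20967907] 45.50403311118923 39.99855279922485 [ 0.47583912  0.16606972 -2.5559115 ] [-0.77869009  0.2569485  -0.00418264] [ 0.31  0.95 -1.37  2.48  2.04  0.71  0.16]
level [[-0.42, -0.91, 0.0], [-0.91, 0.42, -0.0], [-0.0, -0.0, -1.0]]
turn1 [-0.07086589 35.18529788 -0.09990783] turn2 [-1.51837254e-14  3.30634320e-15  8.05000000e+01] shift L [ 45.97366576 -31.391393     5.96790702] shift D [-23.37303546 -50.52423885   5.96790702] [ 0.485  -0.2975  0.15  ]
```

Call:
step_arm(steps=[[0,0,0,0,7,0,0.4],[0,0,0,0,7,0,0.4],[0,0,0,0,7,0,0.4],[0,0,0,0,7,0,0.4],[0,0,0,0,7.2,0,0.4],[2,-1.3,0,0,0,0,0.4],[3.5,-2.4,0,0,0,0,0.4],[3.5,-2.4,0,0,0,0,0.4]])

```text
clock: 16.95
tool_pos: [0.411, 0.1419, 0.205]
eef_rot: [-0.539, 0.842, 0.006, 0.014]
contact_force: [1.0, -0.5, -2.5]
opening: 0.516
finger_force: 40.0
```

Call:
step_arm(steps=[[3.5,-2.4,0,0,0,0,0.4],[3.5,-2.4,0,0,0,0,0.4],[3.5,-2.4,0,0,0,0,0.4],[3.5,-2.4,0,0,0,0,0.4],[3.5,-2.4,0,0,0,0,0.4],[3.5,-2.4,0,0,0,0,0.4],[3.5,-2.4,0,0,0,0,0.4],[3.5,-2.4,0,0,0,0,0.4]])

```text
clock: 17.95
tool_pos: [0.4671, -0.1928, 0.1975]
eef_rot: [-0.538, 0.843, 0.006, 0.013]
contact_force: [0.3, 0.1, -2.9]
opening: 0.517
finger_force: 40.0
```

Call:
step_arm(steps=[[3.5,-2.4,0,0,0,0,0.4],[3.5,-2.4,0,0,0,0,0.4],[0,0,0,0,0,9,0.4],[0,0,0,0,0,9,0.4],[0,0,0,0,0,9,0.4],[0,0,0,0,0,9,0.4],[0,0,0,0,0,9,0.4],[0,0,0,0,0,9,0.4]])

```text
clock: 18.95
tool_pos: [0.481, -0.2747, 0.1955]
eef_rot: [-0.095, 0.995, 0.012, 0.009]
contact_force: [-0.6, -0.1, -3.7]
opening: 0.516
finger_force: 40.0
```

Call:
step_arm(steps=[[0,0,0,0,0,9,0.4],[0,0,0,0,0,9,0.4],[0,0,0,0,0,8.5,0.4],[0,0,0,0,0,0,0.4]])

```text
clock: 19.45
tool_pos: [0.4814, -0.2746, 0.1957]
eef_rot: [0.133, 0.991, 0.013, 0.006]
contact_force: [-0.6, -0.0, -2.8]
opening: 0.514
finger_force: 40.0
```

```bash
python3 - <<'E'
from h import *
s=r.get_state(); print(s['clock'],s['tool_pos'],s['opening']*88,s['finger_force'],s['contact_force'],s['moment'],np.round(s['q'],2)); delta(fix([0,0,150]),down(FH))
E
```

```text
19.45 [ 0.48137297 -0.2745971   0.19567535] 45.188456790114564 39.998576045036316 [-0.59617048 -0.00500582 -2.75287808] [-0.04286551 -0.14398368  0.00146795] [ 0.89  0.78 -0.76  1.83  0.68  0.81  1.09]
shift cm (present axes) [-0.91 -2.24  4.51] turn deg [1.6 0.5 0.1] shift in target axes [-0.95 -2.11  4.57]
```

Call:
step_arm(steps=[[-0.5,-1,1,0.8,0.5,0,0.4],[-0.4,-1.1,2,0.8,0,0,0.4],[0,0,2.5,0,0,0,0.4],[0,0,2,0,0,0,0.4],[0,0,1.8,0,0,0,0.4],[0,0,0,0,0,0,0.4]])

```text
clock: 20.2
tool_pos: [0.4849, -0.2964, 0.1007]
eef_rot: [0.133, 0.991, 0.001, -0.001]
contact_force: [-0.0, 0.2, -3.3]
opening: 0.518
finger_force: 40.0
```

```bash
python3 - <<'E'
from h import *
s=r.get_state(); P=np.array(s['tool_pos']); R0=R.from_quat(s['eef_rot']); print(s['clock'],P,s['contact_force']); delta(fix([0,0,100]),down(FH))
c=Cam("side"); np.save("pics/side_a.npy",c.img)
x=crop(c.img,212,228,332,318,6.5); cv2.imwrite("pics/p1.png",x[:,:,::-1])
f=lambda p:np.round((c.proj(p)+.42-[212,228])*6.5)
Mz=P[2]-.0295
print("fixture px: round pin top",f(fix([-62,0,45.5])),"diamond",f(fix([62,0,41.5])))
for n,p in(("-x-y",(-75,-36,-29.5)),("+x-y",(75,-36,-29.5)),("-x+y",(-75,36,-29.5)),("+x+y",(75,36,-29.5))):
    print(n,"plate underside",f(P+R0.apply(np.array([-p[0],p[1],-p[2]])/1000)), "plate top", f(P+R0.apply(np.array([-p[0],p[1],-p[2]-6])/1000)))
E
```

```text
20.2 [ 0.48493201 -0.29643596  0.10066409] [-0.01776933  0.16526018 -3.3407823 ]
shift cm (present axes) [-0.03 -0.1   0.07] turn deg [ 0.1 -0.1 -0. ] shift in target axes [-0.03 -0.1   0.07]
fixture px: round pin top [196. 315.] diamond [566. 325.]
-x-y plate underside [147. 328.] plate top [146. 314.]
+x-y plate underside [621. 329.] plate top [622. 315.]
-x+y plate underside [160. 184.] plate top [159. 170.]
+x+y plate underside [597. 185.] plate top [598. 171.]
```

View pics/p1.png

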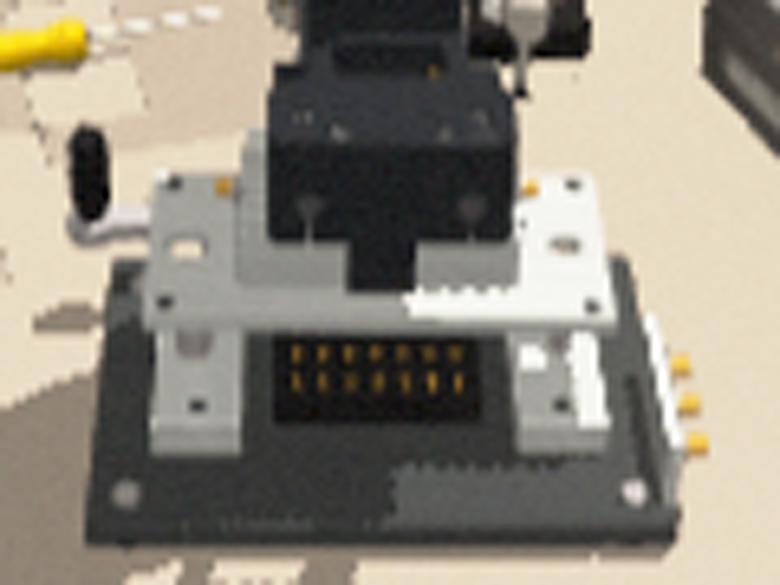

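The holes are at crop ≈ (185,247) and (566,243), nearly above the pins. The plate corners match the tool-based prediction to about 1 mm. I'll make a small correction and come down slowly.

Call:
step_arm(steps=[[0.05,-0.15,0.8,0,0,0,0.4],[0,0,0.8,0,0,0,0.4],[0,0,0.6,0,0,0,0.4],[0,0,0,0,0,0,0.4],[0,0,0.2,0,0,0,0.4],[0,0,0.2,0,0,0,0.4],[0,0,0,0,0,0,0.4]])

```text
clock: 21.12
tool_pos: [0.4849, -0.298, 0.0761]
eef_rot: [0.133, 0.991, 0.0, 0.0]
contact_force: [-0.4, -0.1, -2.3]
opening: 0.517
finger_force: 40.0
```

Call:
step_arm(steps=[[0,0,0.15,0,0,0,0.4],[0,0,0.15,0,0,0,0.4],[0,0,0,0,0,0,0.4]])

```text
clock: 21.5
tool_pos: [0.485, -0.2978, 0.0731]
eef_rot: [0.133, 0.991, 0.001, 0.001]
contact_force: [1.0, -0.3, -2.5]
opening: 0.519
finger_force: 40.0
```

Call:
step_arm(steps=[[0,0,0.15,0,0,0,0.4],[0,0,0.15,0,0,0,0.4],[0,0,0,0,0,0,0.4]])

```text
clock: 21.88
tool_pos: [0.4856, -0.297, 0.0704]
eef_rot: [0.133, 0.991, 0.001, 0.001]
contact_force: [1.0, 3.1, 1.1]
opening: 0.515
finger_force: 40.0
```

Call:
step_arm(steps=[[0,0,0.15,0,0,0,0.4],[0,0,0,0,0,0,0.4]])

```text
clock: 22.12
tool_pos: [0.4859, -0.2964, 0.0688]
eef_rot: [0.133, 0.991, 0.002, 0.001]
contact_force: [1.3, 5.0, 1.9]
opening: 0.524
finger_force: 40.0
```

The big hole has met the round pin's taper, which is nudging the module towards +y. I'll follow it and keep going down.

Call:
step_arm(steps=[[0,0.2,0,0,0,0,0.4],[0,0.05,0.15,0,0,0,0.4],[0,0,0,0,0,0,0.4]])

```text
clock: 22.5
tool_pos: [0.4857, -0.2955, 0.0668]
eef_rot: [0.133, 0.991, 0.001, 0.001]
contact_force: [1.1, 2.9, -0.9]
opening: 0.517
finger_force: 40.0
```

Call:
step_arm(steps=[[0,0,0.15,0,0,0,0.4],[0,0,0,0,0,0,0.4]])

```text
clock: 22.75
tool_pos: [0.4857, -0.2952, 0.0652]
eef_rot: [0.133, 0.991, 0.001, 0.0]
contact_force: [3.4, 3.7, -4.4]
opening: 0.516
finger_force: 40.0
```

```bash
python3 - <<'E'
from h import *
s=r.get_state(); R0=R.from_quat(s['eef_rot']); print(s['tool_pos'],"F tool",np.round(R0.inv().apply(s['contact_force']),1),"M tool",np.round(R0.inv().apply(s['moment']),2))
E
```

```text
[ 0.4857097  -0.29515113  0.0651988 ] F tool [-2.3  4.4  4.4] M tool [-1.06 -0.36 -0.24]
```

Call:
step_arm(steps=[[-0.1,0.1,0,0,0,-0.6,0.4],[0,0,0.15,0,0,0,0.4],[0,0,0,0,0,0,0.4]])

```text
clock: 23.12
tool_pos: [0.4862, -0.295, 0.0639]
eef_rot: [0.129, 0.992, 0.0, -0.0]
contact_force: [1.2, 3.5, -1.3]
opening: 0.515
finger_force: 40.0
```

```bash
python3 - <<'E'
from h import *
s=r.get_state(); R0=R.from_quat(s['eef_rot']); print(s['tool_pos'],"F tool",np.round(R0.inv().apply(s['contact_force']),1),"M tool",np.round(R0.inv().apply(s['moment']),2))
E
```

```text
[ 0.48618944 -0.29503203  0.06393566] F tool [-0.3  3.6  1.3] M tool [-0.74  0.15  0.17]
```

Call:
step_arm(steps=[[0,0.1,0.1,0,0,0.2,0.4],[0,0,0.15,0,0,0,0.4],[0,0,0.1,0,0,0,0.4],[0,0,0,0,0,0,0.4]])

```text
clock: 23.62
tool_pos: [0.487, -0.2944, 0.0605]
eef_rot: [0.13, 0.991, 0.0, 0.0]
contact_force: [0.1, -0.3, -2.6]
opening: 0.517
finger_force: 40.0
```

```bash
python3 - <<'E'
from h import *
s=r.get_state(); R0=R.from_quat(s['eef_rot']); print(s['tool_pos'],"F tool",np.round(R0.inv().apply(s['contact_force']),1),"M tool",np.round(R0.inv().apply(s['moment']),2),s['opening']*88)
E
```

```text
[ 0.48698414 -0.29443356  0.0605007 ] F tool [-0.2 -0.2  2.6] M tool [-0.08 -0.15 -0.01] 45.50563726214156
```

Lateral forces are back to nothing, so both holes are on their pins. Now down to the seat in 1 mm steps.

Call:
step_arm(steps=[[0,0,0.1,0,0,0,0.4],[0,0,0.1,0,0,0,0.4],[0,0,0,0,0,0,0.4]])

```text
clock: 24.0
tool_pos: [0.487, -0.2941, 0.0593]
eef_rot: [0.13, 0.992, -0.0, 0.001]
contact_force: [-2.4, 1.3, 5.0]
opening: 0.516
finger_force: 40.0
```

Call:
step_arm(steps=[[0,0,0.1,0,0,0,0.4],[0,0,0,0,0,0,0.4]])

```text
clock: 24.25
tool_pos: [0.487, -0.2941, 0.0592]
eef_rot: [0.13, 0.992, -0.0, 0.001]
contact_force: [-4.5, 0.7, 13.7]
opening: 0.517
finger_force: 40.0
```

```bash
python3 - <<'E'
from h import *
s=r.get_state(); R0=R.from_quat(s['eef_rot']); print(s['tool_pos'],"F tool",np.round(R0.inv().apply(s['contact_force']),1),"M tool",np.round(R0.inv().apply(s['moment']),2),s['opening']*88)
E
```

```text
[ 0.48702432 -0.29411656  0.05922042] F tool [  4.5  -0.5 -13.7] M tool [0.31 0.75 0.09] 45.5009392033579
```

Firm stop at TCP z = 59.2 mm, which matches the seat height. A small wiggle will tell me whether it's seated or jammed.

Call:
step_arm(steps=[[0.1,0,0,0,0,0.6,0.4],[0,0.05,0,0,0,-1.2,0.4],[0,-0.1,0,0,0.5,0.6,0.4],[0,0.05,0,0,-0.5,0,0.4],[0,0,0,0,0,0,0.4]])

```text
clock: 24.88
tool_pos: [0.4871, -0.2941, 0.0592]
eef_rot: [0.129, 0.992, -0.0, 0.002]
contact_force: [-2.5, -0.2, 10.5]
opening: 0.515
finger_force: 40.0
```

```bash
python3 - <<'E'
from h import *
s=r.get_state(); R0=R.from_quat(s['eef_rot']); print(s['tool_pos'],"F tool",np.round(R0.inv().apply(s['contact_force']),1),"M tool",np.round(R0.inv().apply(s['moment']),2),s['opening']*88, np.round(R0.as_matrix()[:,2],4))
E
```

```text
[ 0.4871384  -0.29408411  0.05923786] F tool [  2.3  -0.9 -10.5] M tool [ 0.32  0.25 -0.23] 45.33714049539373 [ 0.0034 -0.0013 -1.    ]
```

Call:
step_arm(steps=[[0,0,-0.1,0,0,0,0.4],[0,0,0,0,0,0,0],[0,0,0,0,0,0,-0.3],[0,0,0,0,0,0,-0.5],[0,0,0,0,0,0,-0.5],[0,0,0,0,0,0,-0.5]], force=10)

```text
clock: 25.62
tool_pos: [0.486, -0.2935, 0.0585]
eef_rot: [0.13, 0.992, 0.001, 0.0]
contact_force: [0.4, 1.2, 0.2]
opening: 0.748
finger_force: 0.0
```

Call:
step_arm(steps=[[0,0,-1,0,0,0,-0.5],[0,0,-3,0,0,0,-0.5],[0,0,-4,0,0,0,-0.5],[0,0,-4,0,0,0,0],[0,0,-2,0,0,0,0.2]])

```text
clock: 26.25
tool_pos: [0.4868, -0.2938, 0.2015]
eef_rot: [0.13, 0.992, 0.0, 0.002]
contact_force: [-0.0, 0.0, -0.4]
opening: 0.547
finger_force: 0.0
```

```bash
python3 - <<'E'
from h import *
s=r.get_state(); print(s['clock'],s['tool_pos'],s['opening'],s['contact_force'],np.round(s['q'],2))
c=Cam("side"); x=crop(c.img,212,228,332,318,6.5); cv2.imwrite("pics/p2.png",x[:,:,::-1])
f=lambda p:np.round((c.proj(p)+.42-[212,228])*6.5)
global_=None
import h; h.FO=np.array([.4835,-.2975,0])
for n,p in(("-x-y",(-75,-36)),("+x-y",(75,-36)),("-x+y",(-75,36)),("+x+y",(75,36))): print(n,"seated plate underside",f(fix([*p,30])),"top",f(fix([*p,36])))
print("handle",[f(handle(1.59,z)) for z in(.052,.084)])
E
```

```text
26.25 [ 0.48682824 -0.29375871  0.20154762] 0.5471207589247932 [-0.00498681  0.04535419 -0.40765356] [ 0.89  0.78 -0.75  1.78  0.69  0.86  1.12]
-x-y seated plate underside [148. 428.] top [147. 415.]
+x-y seated plate underside [610. 429.] top [612. 415.]
-x+y seated plate underside [160. 280.] top [160. 267.]
+x+y seated plate underside [587. 280.] top [588. 267.]
handle [array([ 90., 200.]), array([ 86., 127.])]
```

View pics/p2.png

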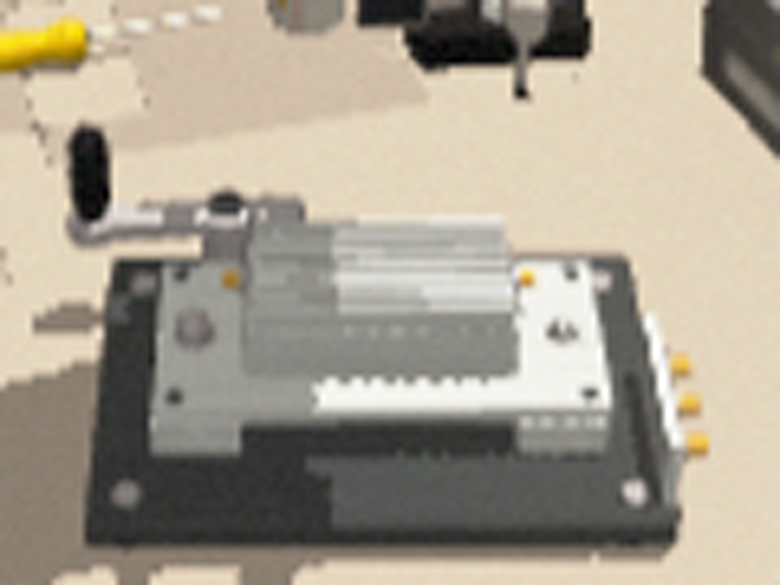

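The amplifier is seated: both pins show through their holes at crop (193,330) and (562,328), and the plate is flat on the blocks. The clamp is still open, with its handle at (88,165), so closing it is next.

```bash
sed -i 's/^FY=.*/FY=-15.3; FO=np.array([.486,-.2945,0])/' h.py; python3 - <<'E'
from h import *
w=handle(1.62,.2); print(w); delta(w,down(FY+90+np.degrees(1.62)))
E
```

```text
[ 0.40322648 -0.21831907  0.2       ]
shift cm (present axes) [10.12  5.13  0.25] turn deg [ 0.   0.4 -2.5] shift in target axes [9.89 5.56 0.32]
```

Call:
step_arm(steps=[[3.4,1.7,0,0,0,-2.5,0.2],[3.3,1.85,0,0,0,0,0.2],[3.3,1.85,0,0,0,0,0.2],[0,0,3,0,0,0,0.2],[0,0,3,0,0,0,0.2],[0,0,0,0,0,0,0.2]])

```text
clock: 27.05
tool_pos: [0.3999, -0.2176, 0.1375]
eef_rot: [0.108, 0.994, 0.001, -0.001]
contact_force: [0.9, -0.0, 0.5]
opening: 0.399
finger_force: 0.0
```

```bash
python3 - <<'E'
from h import *
s=r.get_state(); print(s['clock'],s['tool_pos'],s['opening'],s['contact_force'],np.round(s['q'],2)); delta(handle(1.62,.0745),down(FY+90+np.degrees(1.62)))
E
```

```text
27.05 [ 0.39991951 -0.21764289  0.13748016] 0.3992461288547917 [ 0.85488334 -0.01967779  0.52530875] [ 0.77  0.75 -0.61  2.15  0.92  0.52  0.81]
shift cm (present axes) [-0.36 -0.    6.3 ] turn deg [ 0.1 -0.2  0.1] shift in target axes [-0.34  0.01  6.3 ]
```

Call:
step_arm(steps=[[-0.35,0,2,0,0,0,0.2],[0,0,2,0,0,0,0.2],[0,0,2.3,0,0,0,0.2],[0,0,0,0,0,0,0.75],[0,0,0,0,0,0,0.75],[0,0,0,0,0,0,0.75],[0,0,0,0,0,0,0.75]], force=5)

```text
clock: 27.92
tool_pos: [0.405, -0.2193, 0.0765]
eef_rot: [0.109, 0.994, 0.0, 0.001]
contact_force: [-0.2, -0.3, 5.9]
opening: 0.163
finger_force: 5.0
```

Call:
step_arm(steps=[[-0.05,0.67,0,0,0,8,0.75],[-0.05,0.67,0,0,0,8,0.75],[-0.05,0.67,0,0,0,8,0.75],[-0.05,0.67,0,0,0,8,0.75],[-0.05,0.67,0,0,0,8,0.75],[-0.05,0.67,0,0,0,8,0.75],[0,0,0,0,0,0,0.75]])

```text
clock: 28.8
tool_pos: [0.4287, -0.1875, 0.0762]
eef_rot: [0.503, 0.864, 0.001, 0.001]
contact_force: [0.5, -0.6, 4.9]
opening: 0.154
finger_force: 5.0
```

```bash
python3 - <<'E'
from h import *
s=r.get_state(); P=np.array(s['tool_pos']); pv=fix([-52,54,0]); d=P-pv; a=np.radians(np.degrees(np.arctan2(d[1],d[0]))-FY-90); R0=R.from_quat(s['eef_rot'])
print(s['opening']*88,"a",a,"rad",np.hypot(*d[:2]),"F tool",R0.inv().apply(s['contact_force']),np.round(s['q'],2)); delta(handle(0,P[2]),down(FY+90)); delta(handle(a-.14,P[2]),down(FY+90+np.degrees(a-.14)))
E
```

```text
13.59075349917309 a 0.745583205447291 rad 0.04635808889087859 F tool [-0.80335907  0.15939244 -4.94447972] [ 0.47  0.84 -0.25  2.16  0.87  0.24 -0.04]
shift cm (present axes) [-1.23  3.21  0.01] turn deg [ 0.2  0.  44.9] shift in target axes [1.39 3.14 0.  ]
shift cm (present axes) [0.09 0.67 0.  ] turn deg [ 0.1  0.1 10.2] shift in target axes [0.21 0.65 0.  ]
```

Call:
step_arm(steps=[[0,0.67,0,0,0,8,0.75],[-0.05,0.67,0,0,0,8,0.75],[-0.05,0.67,0,0,0,8,0.75],[-0.05,0.67,0,0,0,8,0.75],[-0.05,0.67,0,0,0,8,0.75],[0,0.3,0,0,0,4,0.75],[0,0,0,0,0,0,0.75]])

```text
clock: 29.68
tool_pos: [0.4617, -0.1839, 0.076]
eef_rot: [0.79, 0.613, -0.001, -0.0]
contact_force: [-2.9, -3.7, 4.8]
opening: 0.154
finger_force: 5.0
```

```bash
python3 - <<'E'
from h import *
s=r.get_state(); P=np.array(s['tool_pos']); pv=fix([-52,54,0]); d=P-pv; a=np.radians(np.degrees(np.arctan2(d[1],d[0]))-FY-90); R0=R.from_quat(s['eef_rot'])
print(s['opening']*88,"a",a,"rad",np.hypot(*d[:2]),"F tool",R0.inv().apply(s['contact_force']),P); delta(handle(0,P[2]),down(FY+90))
E
```

```text
13.516983032162527 a 0.014365806256897363 rad 0.046274948356317736 F tool [-4.27158685 -1.9157822  -4.81702245] [ 0.46166042 -0.18388685  0.07596906]
shift cm (present axes) [ 0.17  0.07 -0.  ] turn deg [-0.1  0.1  0.9] shift in target axes [0.17 0.07 0.  ]
```

Call:
step_arm(steps=[[0.1,0.2,0,0,0,1,0.75],[0,0.2,0,0,0,0,0.75],[0,0,0,0,0,0,0.75]])

```text
clock: 30.05
tool_pos: [0.462, -0.1836, 0.0754]
eef_rot: [0.795, 0.606, -0.004, -0.003]
contact_force: [-7.2, -2.1, 7.0]
opening: 0.152
finger_force: 5.0
```

```bash
python3 - <<'E'
from h import *
s=r.get_state(); P=np.array(s['tool_pos']); pv=fix([-52,54,0]); d=P-pv; a=np.radians(np.degrees(np.arctan2(d[1],d[0]))-FY-90); R0=R.from_quat(s['eef_rot'])
print(s['opening']*88,"a",a,"F tool",R0.inv().apply(s['contact_force']),P)
E
```

```text
13.33957357820584 a 0.009798495579751989 F tool [-3.96320802 -6.39738859 -6.89964051] [ 0.46196123 -0.18357413  0.07543179]
```

The clamp is at its closed stop. Now release and retreat.

Call:
step_arm(steps=[[0,-0.25,0,0,0,0,0.75],[0,0,0,0,0,0,0.2],[0,0,0,0,0,0,0.2],[0,0,0,0,0,0,0.2],[0,0,-3,0,0,0,0.2],[0,0,-5,0,0,0,0.2],[0,0,-5,0,0,0,0.2],[0,0,-3,0,0,0,0.2]])

```text
clock: 31.05
tool_pos: [0.4655, -0.1816, 0.2381]
eef_rot: [0.795, 0.606, 0.002, 0.001]
contact_force: [0.8, 0.3, 0.0]
opening: 0.399
finger_force: 0.0
```

Call:
step_arm(steps=[[-4,2,-2,0,0,0,0.2],[-4,2,-2,0,0,0,0.2],[0,0,0,0,0,0,0.2],[0,0,0,0,0,0,0.2]])

```text
clock: 31.55
tool_pos: [0.4816, -0.2685, 0.2752]
eef_rot: [0.795, 0.606, 0.001, -0.001]
contact_force: [0.3, 1.2, -0.6]
opening: 0.4
finger_force: 0.0
```

```bash
python3 - <<'E'
from h import *
s=r.get_state(); print(s['clock'],s['tool_pos'],s['contact_force'])
c=Cam("side"); g=cv2.cvtColor(c.img,cv2.COLOR_RGB2GRAY); ref=np.load("pics/side_a.npy")
# handle: dark blob near its predicted closed place; module plate: compare with the seated picture
for a in(0,.15): print(a,"pred",c.proj(handle(a,.052)),c.proj(handle(a,.084)))
m=np.zeros_like(g); m[225:275,222:272]=(g[225:275,222:272]<45)*255
N,l,st,ce=cv2.connectedComponentsWithStats(m)
for i in range(1,N):
    if st[i,4]>15: print(st[i],ce[i])
p2=cv2.imread("pics/p2.png",0); now=cv2.cvtColor(crop(c.img,212,228,332,318,6.5),cv2.COLOR_RGB2GRAY)
print("plate front shift px/6.5",cv2.phaseCorrelate(p2[300:460,330:620].astype(float),now[300:460,330:620].astype(float)))
E
```

```text
31.55 [ 0.48159768 -0.26850963  0.2751897 ] [ 0.2654894   1.20689809 -0.62678951]
0 pred [247.68419386 244.51206513] [247.46991699 233.63630046]
0.15 pred [244.71794088 244.64635623] [244.45024974 233.76741548]
[245 235   5  13  57] [247.         240.68421053]
plate front shift px/6.5 ((-0.06847959473603282, 0.008989925798516651), 0.7313799586842248)
```

```bash
python3 -c "
from plant import r
print(r.finish_job())"
```

```text
the job is handed in; nothing more can be done
None
```

The amplifier is seated on both pins with the clamp fully closed over its edge, and I handed the job in at about 32 s; the final check showed the module unmoved since seating, but no verdict was returned.

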